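Put the garlic press away in the push-catch drawer

ROBOT

A 7-joint arm with a two-finger parallel gripper is mounted at the origin on the work surface. World frame = base frame: x ahead of the robot, y to its left, z up, the work surface at z = 0. Lengths are in m, angles in rad, forces in N, time in s.
With the tool pointing down it reaches from about 0.35 to 0.9 m from the base axis. Payload 19.9 kg.
Tool frame: the origin (TCP) lies between the finger pads; the fingertips stand 19 mm ahead of it and the grasp point (between the pads) is the TCP; z points along the fingers, y is the direction in which the jaws open and shut (so a half turn about z gives the same grasp; the last joint's range is limited). The gripper opens to 94 mm and grips with 3 to 60 N. Pads are 16 mm wide; open, the fingers measure 119 mm over their backs; the gripper's body (75 mm by 177 mm) begins 78 mm behind the grasp point.
Start: joints at [-1.381, 0.417, -0.01, 1.614, 0.005, 1.111, -0.053], TCP at [0.143, 0.608, 0.224] pointing down, gripper open.
Joint ranges: [-2.81, 2.81], [-0.39, 2.02], [-1.27, 1.25], [0.06, 2.57], [-1.19, 4.33], [0.19, 2], [-2.82, 2.82]. Speed limits (rad/s): [1.89, 1.89, 2.39, 2.39, 3.01, 3.01, 3.01].

INTERFACE

Orientations are given as a 3x3 rotation matrix whose columns are the frame's x, y, z axes.
In Python, from rig import robot gives the robot as it stands. Calls block until the motion is done:
- robot.move_ptp(position, orientation): joint-space move of the TCP to a pose.
- robot.move_linear(position, velocity=0.15, frame=None, threshold=None): straight line of the TCP; frame=None keeps the orientation; velocity is the mean speed in m/s. With threshold (N) it stops when the force on the tool has changed by that much, and returns True; else False.
- robot.goto_joints(angles): joint-space move.
- robot.gripper_to(opening): finger opening in m; the grip force is fixed at half the most; returns when the fingers have stopped.
- robot.pause(seconds).
- robot.ik(position, orientation): joint angles nearest the present ones, or None.
- robot.get_state(): the state.
- robot.grab_frame(name): name is "scene" or "side" or "wrist"; returns the picture (420x560x3 uint8, red, green, blue); there is no depth.
- robot.camera_info(name): a dict with "fx", "fy", "cx", "cy" (pixels), "rvec" (rotation vector, rad) and "tvec" (3), from world to camera coordinates, as OpenCV has them. Camera axes: x right, y down, z forward; pixel columns grow to the right and rows downward; lengths in m; the calibration is good to about 2 mm. The wrist camera is an equidistant fisheye: a pixel r from the principal point sees the ray r / f radians off the axis. A picture is of the moment at which its call begins: read the wrist's pose just before it. camera_info takes no time and is no camera call; for the wrist camera it gives the pose at the moment of the call.
A pose or a line that the arm cannot do raises robot.PlanningError and nothing moves.
- robot.sign_off(): hands the job in, once; it reports no verdict.
The state is a dict: "time": time; "qpos": joint angles; "joint_vel": joint speeds; "effort": joint torques, N m; "ee_pos": TCP position; "tool_rot": TCP orientation; "force": force on the tool from outside, world axes, zero at the start; "moment": the same for the moment, N m; "opening": finger opening in m.
Only numpy, scipy, OpenCV 4.12 (cv2) and the standard library are available. Lean on these libraries where they do the work, as an engineer would, in place of code of your own. Each camera call takes 0.05 s, during which the arm holds its last target. There are 200 camera calls.

TASK

Press the round catch on top of the wooden drawer unit just until the drawer lets go, without forcing it, and let the drawer spring all the way out by itself, untouched. Set the garlic press down flat in the drawer without dropping it, then gently push the drawer shut by its front until the catch holds it closed, and leave everything else as it stands.

Things in the scene. Friction and masses are not known exactly. Their poses are not given: they have to be found in the camera images.
- cabinet: Low wooden drawer unit, fixed, 220 deep (x) x 250 wide (y) x 80 high. Origin: on the counter under the middle of its front edge; x points into the unit, the drawer slides out along -x. Its catch, pressed straight down by the cap: gives from 3 N, frees the drawer after 4 to 7 mm (4 to 8 N), hard stop at 8 mm, springs back up. Over 20 N on the cap breaks it.
- catch_base (a point): Point on the unit's flat top (80 mm above the counter), 40 mm behind the middle of the front edge. Over it stands the catch's steel cap, 30 mm across, flat-topped, screwed on a sprung stem at a height set differently every time: its top is 20 to 38 mm above this point and no reading gives it, so feel for it.
- drawer (a joint): Travel out of the unit, m: about 0 shut and caught, 0.125 right out, -0.006 hard stop inwards. A damped spring (5 N shut, 2.5 N open) drives it out in about 1 s. To shut it push the front in: 3 to 5 N, up to 15 N over the last 30 mm as the catch rides over; it has caught once pushed to -0.002 and then rests near 0; not caught, it springs out again.
- drawer_spot (a point): Point on the drawer's inner floor (14 mm above the counter), half-way across; moves with the drawer, axes as the unit's. With the drawer out it is the middle of the uncovered part: 132 mm along x (back of the drawer front to the unit's front edge) by 198 mm along y, side walls 34 mm high. The unit leaves 50 mm clear over the floor.
- drawer_face (a point): Middle of the flat outer face of the drawer front (236 mm wide, 62 mm high, this point 41 mm above the counter, no handle), 21 mm in front of the unit's front edge when shut, 146 mm when open; moves with the drawer; the face looks along its -x axis. Push it with no more than 25 N.
- press_center (a point): Stainless garlic press, loose, lying flat, 0.18 to 0.35 kg: 162 long (x), 28 high, a 38 wide, 44 long pot at its +x end, two handles at -x. This point: half-way up (14 mm) in the solid hinge block, 18 mm wide (y) and 60 mm long, the place to grip. The press reaches 88 mm to -x and 74 mm to +x of it. It fits across the drawer (along the unit's y).
- scoop: Plastic scoop, loose bystander: 70 x 50 x 32 mm open bowl with a handle reaching 118 mm to -x of its origin (under the bowl's middle).
- jar: Lidded ceramic jar, loose bystander, 92 across, 127 high, origin under its middle.
- spatula: Wooden spatula, loose bystander, lying along its x, 280 long, 55 wide blade at +x, 9 high.
Mind the look-alikes: they are no part of the job. Of the things that look like the part that bears press_center, the smallest one is meant.

How it is judged:
By the outcome, as a careful person would: the job done as asked, in the order asked, and still so for the second after the job is handed in, with the robot touching nothing.
It also fails if it takes over 72 s, if anything falls off the work surface, if the arm or the gripper's body presses on something with over 40 N, if the wrist force passes 120 N, or if a joint passes its speed limit or range.

## Working session

There is one attempt and no reset: what is moved stays moved. The work goes in short steps, each a Python script; the robot and the scene stay as the last script left them, time stands still between calls to the robot, and variables do not carry over. Pictures are saved under pics/ and viewed, about 8 in all and at most 12, crops included, and the job is handed in when it is done.

```bash
ls; mkdir -p pics
python3 - <<'E'
from rig import robot
import cv2,numpy as np
for n in("scene","side"):
    f=robot.grab_frame(n); cv2.imwrite(f"pics/{n}0.png",cv2.cvtColor(f,cv2.COLOR_RGB2BGR))
    c=robot.camera_info(n); R=cv2.Rodrigues(np.array(c["rvec"]))[0]; print(n,c,"pos",-R.T@np.array(c["tvec"]).ravel())
s=robot.get_state();print(s)
E
```

```text
pics
scene {'fx': 491.4521845340415, 'fy': 491.4521845340415, 'cx': 276.68486072408587, 'cy': 209.23421090381711, 'rvec': array([ 1.23806391,  2.49836155, -0.74222869]), 'tvec': array([ 0.36954296, -0.27510915,  1.57556702])} pos [1.09460797 0.36454498 1.16773234]
side {'fx': 410.96571426520893, 'fy': 410.96571426520893, 'cx': 278.2149937108329, 'cy': 212.05406573527677, 'rvec': array([ 2.16745297, -0.86108137,  0.4146292 ]), 'tvec': array([-0.44960897,  0.26230143,  1.09677393])} pos [-0.13808173 -0.76409436  0.93325053]
{'time': 0.1, 'qpos': array([-1.38153439,  0.41787187, -0.01033037,  1.61410899,  0.00468968,
        1.11069725, -0.05299426]), 'joint_vel': array([-7.77873508e-04, -3.93683237e-04,  1.40055620e-05, -2.83947137e-03,
        2.25997094e-04, -1.08622196e-03, -9.57650566e-04]), 'effort': array([ 8.42858426e-04, -8.52600574e+01,  6.40154444e-01, -4.26708126e+01,
       -4.88591474e-02,  1.64316298e-02,  4.32615855e-05]), 'ee_pos': array([0.14286775, 0.60812735, 0.22391627]), 'tool_rot': array([[-9.73500223e-01,  2.28685994e-01, -1.80149107e-04],
       [ 2.28686056e-01,  9.73499663e-01, -1.04592430e-03],
       [-6.38131421e-05, -1.05940512e-03, -9.99999437e-01]]), 'force': array([-0.28951105,  0.39787675,  0.43630176]), 'moment': array([-0.02339023, -0.00802026, -0.00831649]), 'opening': 0.09447197173609993}
```

View pics/scene0.png

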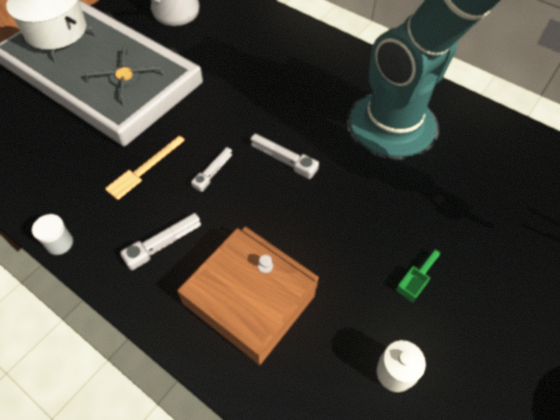

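View pics/side0.png

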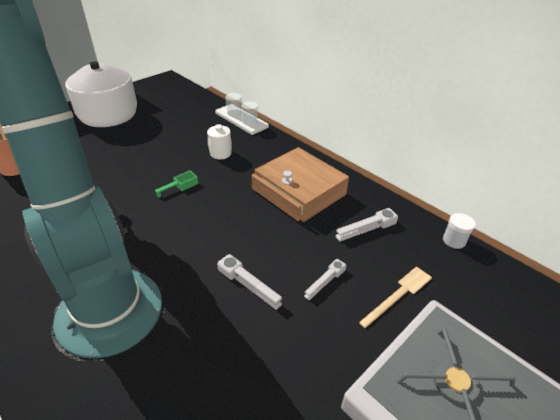

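The scene view shows three garlic presses at about (212,168), (285,157) and (160,242). The one at (212,168), side (326,279), looks smallest, which I'll check by size. The cabinet is at (250,290) with its catch at (265,263), and the drawer front faces the robot. Next I'll take coarse measurements.

```bash
cat > h.py <<'E'
from rig import robot
import cv2,numpy as np
def cam(n):
    c=robot.camera_info(n); R=cv2.Rodrigues(np.array(c["rvec"]))[0]
    return dict(n=n,R=R,t=np.array(c["tvec"]).ravel(),K=np.array([[c["fx"],0,c["cx"]],[0,c["fy"],c["cy"]],[0,0,1]]))
def ray(c,uv):
    x=(np.asarray(uv,float).reshape(-1,2)-c["K"][:2,2])/np.diag(c["K"])[:2]
    if c["n"]=="wrist":
        th=np.linalg.norm(x,axis=1,keepdims=True)
        d=np.c_[x/np.maximum(th,1e-9)*np.sin(th),np.cos(th)]
    else: d=np.c_[x,np.ones(len(x))]
    d/=np.linalg.norm(d,axis=1,keepdims=True)
    return -c["R"].T@c["t"], d@c["R"]
def plane(c,uv,z):
    o,d=ray(c,uv); return o+d*((z-o[2])/d[:,2])[:,None]
def tri(pairs):
    A=np.zeros((3,3));b=np.zeros(3);L=[]
    for c,uv in pairs:
        o,d=ray(c,uv);d=d[0];P=np.eye(3)-np.outer(d,d);A+=P;b+=P@o;L.append((P,o))
    X=np.linalg.solve(A,b); return X,max(np.linalg.norm(P@(X-o)) for P,o in L)
def shot(n,name):
    c=cam(n); f=robot.grab_frame(n); cv2.imwrite(f"pics/{name}.png",f[:,:,::-1]); return c,f
def blobs(f,lo,hi,amin=150):
    m=cv2.inRange(cv2.cvtColor(f,cv2.COLOR_RGB2HSV),lo,hi)
    cs,_=cv2.findContours(m,cv2.RETR_EXTERNAL,cv2.CHAIN_APPROX_NONE)
    return [k for k in cs if cv2.contourArea(k)>amin]
def down(yaw):  # tool x axis at yaw, z down
    c,s=np.cos(yaw),np.sin(yaw); return np.array([[c,s,0],[s,-c,0],[0,0,-1.]])
E
python3 - <<'E'
from h import *
np.set_printoptions(precision=4,suppress=True)
for n in("scene","side"):
    c=cam(n);f=cv2.imread(f"pics/{n}0.png")[:,:,::-1]
    for k in blobs(f,(0,0,110),(179,70,255)):
        r=cv2.minAreaRect(k); 
        P=plane(c,k.reshape(-1,2),.02)[:,:2].astype(np.float32); q=cv2.minAreaRect(P)
        print(n,"white",np.round(r[0]),"world",q, cv2.contourArea(k))
    for k in blobs(f,(3,90,50),(25,255,255),1500):
        a=cv2.approxPolyDP(cv2.convexHull(k),4,True).reshape(-1,2); print(n,"wood",a.tolist()); print(plane(c,a,.08)[:,:2],"\n",plane(c,a,0)[:,:2])
a=cv2.imread("pics/scene0.png")[110:360,90:360]; cv2.imwrite("pics/crop0.png",cv2.resize(a,None,fx=2.4,fy=2.4,interpolation=cv2.INTER_CUBIC))
E
```

```text
scene white [403. 366.] world ((0.6644434928894043, 0.4048222303390503), (0.1258705109357834, 0.09811433404684067), 8.506195068359375) 1780.0
scene white [265. 264.] world ((0.6485863924026489, -0.00940234400331974), (0.049326684325933456, 0.0363994762301445), 37.538631439208984) 189.0
scene white [110. 328.] world ((1.150388240814209, -0.2405107319355011), (0.2916914224624634, 0.772167444229126), 0.13465599715709686) 20618.5
scene white [ 53. 233.] world ((0.9225446581840515, -0.5210435390472412), (0.14449270069599152, 0.08035343140363693), 85.91499328613281) 1082.0
scene white [162. 240.] world ((0.7563873529434204, -0.27283886075019836), (0.06882469356060028, 0.2272377908229828), 74.0235824584961) 1254.0
scene white [214. 168.] world ((0.4918375313282013, -0.3216494023799896), (0.17121054232120514, 0.04906974732875824), 1.895076870918274) 527.5
scene white [284. 152.] world ((0.3193894326686859, -0.19335362315177917), (0.06756424903869629, 0.2364281415939331), 0.2795667052268982) 736.0
scene white [399. 124.] world ((0.0025864243507385254, 0.032344602048397064), (0.075670599937438
[... 2025 characters left out ...]
7198211550712585, 0.456002414226532), (0.2681805193424225, 0.09723390638828278), 53.49470138549805) 670.5
side white [ 37. 122.] world ((0.2292514592409134, 1.0948808193206787), (0.07914219051599503, 0.2807600498199463), 78.21561431884766) 480.0
side white [300. 137.] world ((1.6751680374145508, 0.5199296474456787), (2.8705554008483887, 4.200048923492432), 50.85248947143555) 79821.0
side wood [[297, 147], [348, 176], [346, 193], [304, 221], [252, 188], [255, 168]]
[[ 0.854   0.1383]
 [ 0.8532 -0.1109]
 [ 0.7739 -0.1664]
 [ 0.5714 -0.166 ]
 [ 0.5612  0.0637]
 [ 0.6445  0.1429]] 
 [[ 0.947   0.2229]
 [ 0.9462 -0.0497]
 [ 0.8594 -0.1103]
 [ 0.6379 -0.1099]
 [ 0.6267  0.1413]
 [ 0.7178  0.2279]]
```

View pics/crop0.png

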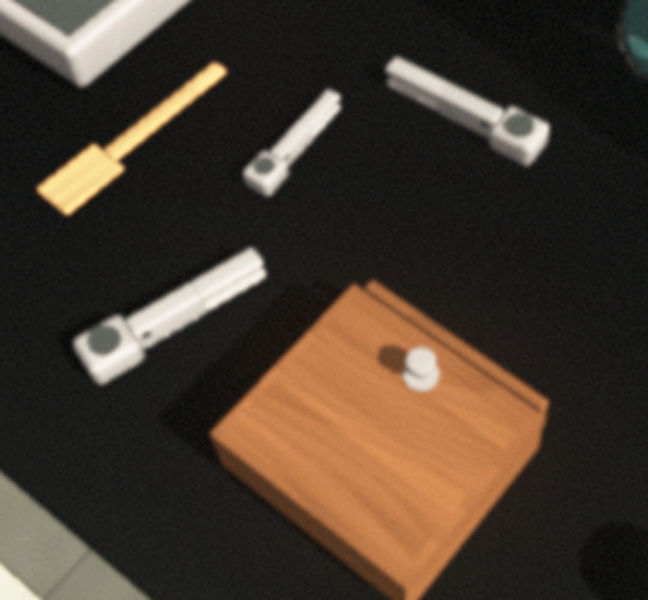

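The three presses measure about 171×49 mm at (214,168), 236×68 at (284,152) and 237×70 at (162,240). Only the first fits 162×38, and the crop confirms it is the smallest, lying near (0.49,-0.325) with its pot towards +x. The cabinet's front edge is near x=0.638, y≈0.015. I'll check which yaws are reachable, then take wrist views.

Run:
```python
from h import *
np.set_printoptions(precision=2,suppress=True)
for nm,p in dict(view=(.6,-.0,.38),press=(.49,-.325,.022),drop=(.552,.015,.036),catch=(.678,.015,.2),face=(.46,.015,.06)).items():
    for y in (0,90,180,-90): print(nm,y,robot.ik(np.array(p),down(np.radians(y))))
robot.move_ptp(np.array([.58,0.015,.38]),down(np.pi))
c,f=shot("wrist","w1");s=robot.get_state();np.savez("pics/w1.npz",R=c["R"],t=c["t"],K=c["K"]);print(s["time"],s["ee_pos"],-c["R"].T@c["t"],c["K"][0])
robot.move_ptp(np.array([.55,-.18,.38]),down(np.pi))
c,f=shot("wrist","w2");s=robot.get_state();np.savez("pics/w2.npz",R=c["R"],t=c["t"],K=c["K"]);print(s["time"],s["ee_pos"],-c["R"].T@c["t"])
```

```text
view 0 [-0.74  0.38  0.94  1.49 -0.31  1.43 -1.36]
view 90 [-0.64  0.34  0.78  1.48 -0.24  1.42  0.16]
view 180 [-0.6   0.33  0.72  1.48 -0.22  1.42  1.71]
view -90 [ 0.71  0.45 -1.08  1.44  0.4   1.49  2.77]
press 0 [-0.21  0.96  1.08  1.86 -1.02  1.   -0.23]
press 90 [-0.11  0.83  0.9   1.86 -0.85  0.88  1.21]
press 180 [ 0.01  0.74  0.71  1.86 -0.66  0.79  2.65]
press -90 [-0.21  0.96  1.08  1.86 -1.02  1.   -1.8 ]
drop 0 [-0.58  0.64  0.64  1.94 -0.55  0.74 -1.18]
drop 90 [-0.51  0.61  0.54  1.94 -0.47  0.72  0.32]
drop 180 [-0.39  0.58  0.39  1.94 -0.34  0.69  1.78]
drop -90 [-0.85  0.88  1.08  1.95 -0.98  0.96 -2.42]
catch 0 [-0.57  0.65  0.78  1.51 -0.48  1.18 -1.28]
catch 90 [-0.56  0.64  0.76  1.51 -0.47  1.17  0.28]
catch 180 [-0.41  0.58  0.51  1.51 -0.3   1.13  1.72]
catch -90 [-0.72  0.79  1.08  1.52 -0.71  1.27 -2.69]
face 0 [-0.9   0.61  1.01  2.16 -0.75  0.78 -0.97]
face 90 [-0.67  0.46  0.68  2.16 -0.47  0.67  0.34]
face 180 [-0.53  0.42  0.5   2.15 -0.33  0.64  1.78]
face -90 [ 0.78  0.64 -1.09  2.11  0.78  0.86  2.36]
2.8083 [0.58 0.02 0.38] [0.5  0.01 0.54] [325.19   0.   281.3 ]
3.6667 [ 0.55 -0.18  0.38] [ 0.47 -0.18  0.54]
```

View pics/w1.png

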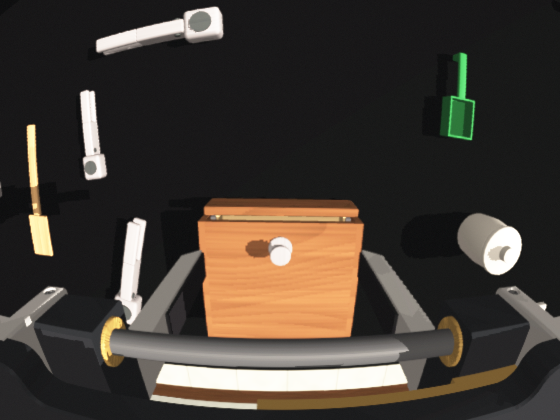

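View pics/w2.png

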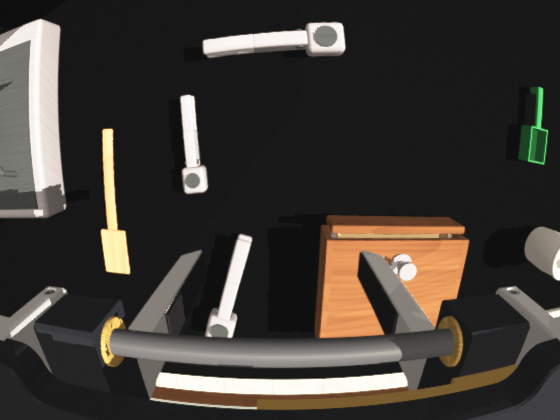

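Wrist view 1 shows the cabinet front top edge from about (201,219) to (361,220), the cap at (281,256) and the press at (92,135). In view 2 the press is at (192,145) and the cap at (404,267). I'll enlarge the parts that matter.

Run:
```python
from h import *
w1=cv2.imread("pics/w1.png");w2=cv2.imread("pics/w2.png")
a=cv2.resize(w1[190:290,190:380],None,fx=4,fy=3,interpolation=cv2.INTER_CUBIC)[:, :760]
b=cv2.resize(w2[210:290,310:475],(500,270),interpolation=cv2.INTER_CUBIC)
d=cv2.resize(w2[88:200,165:225],(145,270),interpolation=cv2.INTER_CUBIC)
e=cv2.resize(w1[85:185,70:115],(115,270),interpolation=cv2.INTER_CUBIC)
cv2.imwrite("pics/crop1.png",np.vstack([a,np.hstack([b,d,e])]))
np.set_printoptions(precision=4,suppress=True)
for n,box in(("w1",(70,85,115,185)),("w2",(165,88,225,200))):
    c=dict(np.load(f"pics/{n}.npz"));c["n"]="wrist";f=cv2.imread(f"pics/{n}.png")[:,:,::-1]
    x0,y0,x1,y1=box
    k=max(blobs(f[y0:y1,x0:x1].copy(),(0,0,90),(179,80,255),50),key=cv2.contourArea).reshape(-1,2)+[x0,y0]
    for z in(.014,.028):
        q=cv2.minAreaRect(plane(c,k,z)[:,:2].astype(np.float32));print(n,z,q)
    # dark disc in pot
    g=cv2.cvtColor(f,cv2.COLOR_RGB2GRAY);m=np.zeros_like(g);cv2.drawContours(m,[k.reshape(-1,1,2)],-1,255,-1);m=cv2.erode(m,np.ones((3,3)))
    mm=((g<110)&(m>0)).astype(np.uint8);nn,_,st,ce=cv2.connectedComponentsWithStats(mm);i=1+np.argmax(st[1:,4]);print("disc",ce[i],st[i])
    # centreline: per image row mid -> world at z=.028
    rows=[(k[k[:,1]==r,0].min(),k[k[:,1]==r,0].max(),r) for r in range(k[:,1].min(),k[:,1].max()+1,4)]
    for l,h,r in rows: P=plane(c,[(l-.5,r),(h+.5,r)],.024); print(r,l,h,P.mean(0)[:2],np.linalg.norm(P[1]-P[0]).round(4))
```

```text
w1 0.014 ((0.49080994725227356, -0.3292006254196167), (0.16649501025676727, 0.05151192843914032), 2.4312236309051514)
w1 0.028 ((0.4910022020339966, -0.320045530796051), (0.16206640005111694, 0.05014173686504364), 2.431252956390381)
disc [ 95. 150.] [ 95 150   1   1   1]
90 84 92 [ 0.4111 -0.3269] 0.0204
94 80 94 [ 0.418  -0.3293] 0.0341
98 80 94 [ 0.4253 -0.3294] 0.0341
102 80 95 [ 0.4327 -0.3284] 0.0363
106 81 95 [ 0.4401 -0.3274] 0.0339
110 81 95 [ 0.4474 -0.3276] 0.0339
114 81 96 [ 0.4547 -0.3267] 0.0361
118 82 96 [ 0.462  -0.3258] 0.0338
122 82 96 [ 0.4692 -0.3261] 0.0338
126 82 97 [ 0.4765 -0.3254] 0.036
130 83 97 [ 0.4838 -0.3246] 0.0337
134 83 98 [ 0.4911 -0.3239] 0.0359
138 83 98 [ 0.4982 -0.3244] 0.036
142 84 99 [ 0.5056 -0.3227] 0.0359
146 84 99 [ 0.5128 -0.3232] 0.0359
150 85 100 [ 0.5201 -0.3216] 0.0358
154 85 103 [ 0.5275 -0.3189] 0.0424
158 83 104 [ 0.5346 -0.3208] 0.0493
162 83 105 [ 0.5418 -0.3205] 0.0515
166 84 105 [ 0.5491 -0.32  ] 0.0493
170 84 106 [ 0.5564 -0.3197] 0.0516
174 85 106 [ 0.5637 -0.3194] 0.0494
178 86 100 [ 0.5708 -0.3256] 0.0341
w2 0.014 ((0.49151694774627686, -0.32911866903305054), (0.16614709794521332, 0.04356209933757782), 3.153334140777588)
w2 0.028 ((0.4908989667892456, -0.32515770196914673), (0.16172847151756287, 0.042403578758239746), 3.153313159942627)Traceback (most recent call last):
  File "<stdin>", line 17, in <module>
    return _wrapfunc(a, 'argmax', axis=axis, out=out, **kwds)
    return bound(*args, **kwds)
ValueError: attempt to get argmax of an empty sequence
```

View pics/crop1.png

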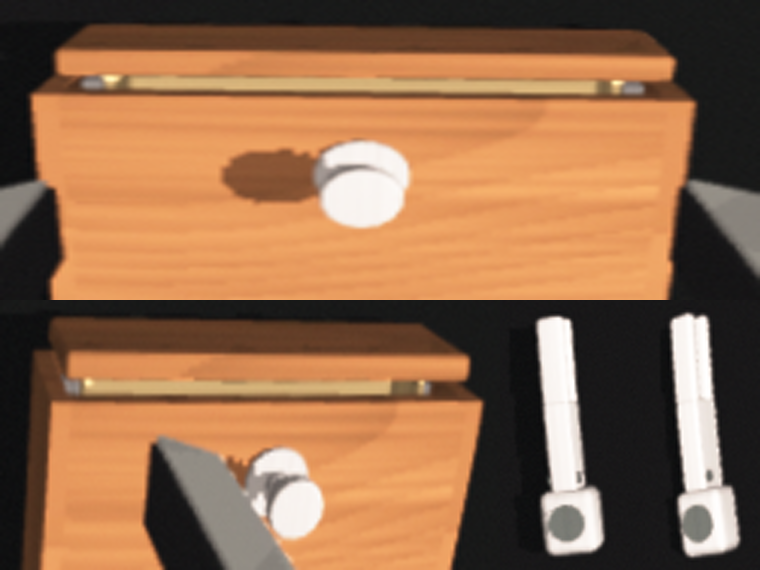

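Run:
```python
from h import *
np.set_printoptions(precision=4,suppress=True)
C={n:{**dict(np.load(f"pics/{n}.npz")),"n":"wrist"} for n in("w1","w2")}
T={}
for nm,a,b in(("disc",(89.9,167.3),(191.9,180.2)),("tail",(86.1,89.9),(186.6,95.2)),("frontL",(197.8,221.4),(326.2,239.9)),("frontR",(362.8,223.4),(468.7,240.2)),("cap",(280.1,255.7),(407.7,271.3))):
    X,e=tri([(C["w1"],a),(C["w2"],b)]);print(nm,X,"gap",round(e,4),{"disc":[plane(C[n],p,.028)[0,:2] for n,p in(("w1",a),("w2",b))],"tail":[plane(C[n],p,.028)[0,:2] for n,p in(("w1",a),("w2",b))]}.get(nm,[plane(C[n],p,.08)[0,:2] for n,p in(("w1",a),("w2",b))]))
# drawer front / press left silhouette (top -y edge z=.028), right silhouette (z~0)
for n,box in(("w1",(70,85,115,185)),("w2",(165,88,225,200))):
    f=cv2.imread(f"pics/{n}.png")[:,:,::-1];x0,y0,x1,y1=box
    k=max(blobs(f[y0:y1,x0:x1].copy(),(0,0,90),(179,80,255),50),key=cv2.contourArea).reshape(-1,2)+[x0,y0]
    L=[];
    for r in range(y0,y1):
        q=k[k[:,1]==r,0]
        if len(q): L.append(np.r_[plane(C[n],[(q.min()-.5,r)],.028)[0,:2],plane(C[n],[(q.max()+.5,r)],0.004)[0,:2]])
    L=np.array(L)
    for lo,hi,w in((.42,.50,"handle"),(.505,.522,"block"),(.54,.565,"pot")):
        m=L[(L[:,0]>lo)&(L[:,0]<hi)];print(n,w,np.median(m,0),"mid y",np.median(m[:,[1,3]],0).mean(),"w",np.ptp(np.median(m[:,[1,3]],0)))
```

```text
disc [ 0.5502 -0.326   0.0301] gap 0.0001 [array([ 0.5505, -0.3275]), array([ 0.5504, -0.3266])]
tail [ 0.4102 -0.3336  0.0204] gap 0.0005 [array([ 0.411 , -0.3284]), array([ 0.4116, -0.3314])]
frontL [ 0.6352 -0.1121  0.0773] gap 0.0004 [array([ 0.6348, -0.1114]), array([ 0.6338, -0.1124])]
frontR [0.6373 0.1376 0.0808] gap 0.0003 [array([0.6372, 0.1378]), array([0.6379, 0.1381])]
cap [0.675  0.0132 0.1128] gap 0.0004 [array([0.689, 0.013]), array([0.6903, 0.028 ])]
w1 handle [ 0.4605 -0.3405  0.4626 -0.3215] mid y -0.33100261194158004 w 0.019003852397722953
w1 block [ 0.513  -0.3379  0.5166 -0.3176] mid y -0.32775069663245093 w 0.020347127156880862
w1 pot [ 0.5528 -0.3427  0.5582 -0.3067] mid y -0.3247109362199169 w 0.03599285186962031
w2 handle [ 0.4596 -0.3406  0.4605 -0.3218] mid y -0.3311878888827443 w 0.018776619056245336
w2 block [ 0.5135 -0.3373  0.5165 -0.3182] mid y -0.32775249576032306 w 0.019169042092551214
w2 pot [ 0.5531 -0.3431  0.5579 -0.3061] mid y -0.3245918496110669 w 0.03692152348313349
```

Everything checks against the given sizes:
- **Cabinet:** front edge is 250 mm wide and 79 mm high, yaw -0.7°, origin (0.636,0.013).
- **Catch:** cap is over (0.675,0.013) with its top at about 0.113.
- **Press:** centre (0.498,-0.3287), yaw 3.3°, top at about 0.03.

Next I'll feel for the cap.

Run:
```python
from h import *
np.set_printoptions(precision=4,suppress=True)
R=down(np.pi); xy=[.6755,.013]
robot.gripper_to(0.0)
robot.move_ptp(np.array([*xy,.19]),R)
robot.move_linear(np.array([*xy,.149]),velocity=.08)
robot.pause(.2); F0=robot.get_state()["force"][2]; print("F0",F0,robot.get_state()["ee_pos"])
hit=robot.move_linear(np.array([*xy,.116]),velocity=.012,threshold=2.0)
robot.pause(.1)
s=robot.get_state();print(hit,s["time"],s["ee_pos"],s["force"][2]-F0)
```

```text
F0 0.1945221674551427 [0.6757 0.013  0.1494]
True 8.65 [0.6754 0.013  0.1324] 3.802575799181037
```

Contact came at tip z≈0.1134, which agrees with the picture's 0.113. Now I'll press in small steps and watch for the release.

Run:
```python
from h import *
F0=.19; s=robot.get_state();x,y=s["ee_pos"][:2];z0=s["ee_pos"][2]
xy=[.6755,.013]
g=lambda:cv2.GaussianBlur(cv2.cvtColor(robot.grab_frame("wrist"),cv2.COLOR_RGB2GRAY),(5,5),0).astype(int)[60:290,120:440]
ref=g();zc=z0; rel=False
for i in range(16):
    zc-=.0005
    robot.move_linear(np.array([*xy,zc]),velocity=.006,threshold=8)
    robot.pause(.08); s=robot.get_state();F=s["force"][2]-F0
    im=g();d=(abs(im-ref)>25).sum();print(i,round(1e3*(z0-s["ee_pos"][2]),2),round(F,2),d)
    if d>250: rel=True;break
    if F>13: break
    ref=im if i<4 else ref
print(rel)
robot.move_linear(np.array([*xy,.20]),velocity=.1)
robot.pause(.5)
c,f=shot("wrist","w3");np.savez("pics/w3.npz",R=c["R"],t=c["t"],K=c["K"]);print(robot.get_state()["time"])
```

```text
0 0.49 4.83 101
1 0.97 4.75 214
2 1.57 2.65 47
3 1.98 3.47 17
4 2.47 3.14 25
5 2.95 4.94 99
6 3.41 5.91 437
True
12.7917
```

View pics/w3.png

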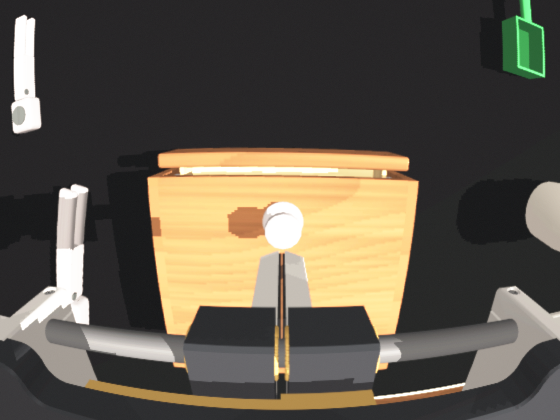

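The drawer did not open: the image difference was a false trigger at 3.4 mm and 5.9 N, and the front is still shut at row 160. I'll press again and detect release by the growth in wood-coloured area in front.

Run:
```python
from h import *
F0=.19; xy=[.6755,.013]; z0=.1324
def wood():
    f=robot.grab_frame("wrist")[:200,150:420]
    return int((cv2.inRange(cv2.cvtColor(f.copy(),cv2.COLOR_RGB2HSV),(3,90,60),(25,255,255))>0).sum())
robot.move_linear(np.array([*xy,.136]),velocity=.1)
robot.move_linear(np.array([*xy,.1300]),velocity=.012)
robot.pause(.1);ref=wood();zc=.13;rel=False;print(ref)
for i in range(14):
    zc-=.0005
    robot.move_linear(np.array([*xy,zc]),velocity=.006,threshold=8)
    robot.pause(.1); s=robot.get_state();F=s["force"][2]-F0
    w=wood();print(i,round(1e3*(z0-s["ee_pos"][2]),2),round(F,2),w-ref)
    if w-ref>800: rel=True;break
    if F>13: break
robot.move_linear(np.array([*xy,.24]),velocity=.15)
robot.pause(.6)
c,f=shot("wrist","w4");np.savez("pics/w4.npz",R=c["R"],t=c["t"],K=c["K"]);print(rel,robot.get_state()["time"])
```

```text
10153
0 2.73 5.63 -16
1 3.2 6.33 -26
2 3.93 2.74 -95
3 4.4 2.4 -124
4 4.89 3.56 -85
5 5.47 1.82 -157
6 5.71 4.76 3849
True 18.7417
```

View pics/w4.png

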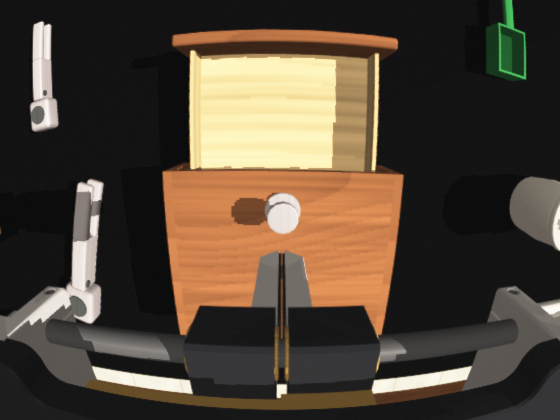

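The catch let go at 5.7 mm and under about 6.5 N, and the drawer is fully out, its front at row 42. Now the press: open, hover (with a second view of the drawer), and grasp.

Run:
```python
from h import *
np.set_printoptions(precision=4,suppress=True)
R=down(np.radians(3.3)); p=[.498,-.3287]
robot.move_ptp(np.array([*p,.20]),R)
c,f=shot("wrist","w5");np.savez("pics/w5.npz",R=c["R"],t=c["t"],K=c["K"])
robot.gripper_to(0.06)
print(robot.get_state()["qpos"],robot.get_state()["time"])
robot.move_linear(np.array([*p,.05]),velocity=.2)
robot.move_linear(np.array([*p,.023]),velocity=.05,threshold=6)
s=robot.get_state();print(s["ee_pos"],s["force"])
robot.gripper_to(0.0)
s=robot.get_state();print(s["opening"],s["force"],s["time"])
robot.move_linear(np.array([*p,.06]),velocity=.1)
robot.move_linear(np.array([*p,.20]),velocity=.2)
robot.pause(.1);s=robot.get_state();print(s["opening"],s["force"],s["moment"],s["time"])
c,f=shot("side","s1")
a=cv2.resize(f[150:330,180:420],None,fx=1.6,fy=1.6)
b=cv2.resize(cv2.imread("pics/w5.png")[:,:,::-1],(384,288))
cv2.imwrite("pics/crop2.png",np.hstack([a,b])[:,:,::-1])
```

```text
[-0.2864  0.7192  1.227   1.7383 -0.7217  1.2192 -0.3787] 21.75
[ 0.498  -0.3289  0.023 ] [ 0.0337 -0.0552  0.7772]
0.017761931582713556 [-1.4163  1.0214  1.2545] 24.0667
0.01803897320142628 [-0.4751 -0.216  -3.7814] [0.0316 0.1557 0.0141] 25.5333
```

View pics/crop2.png

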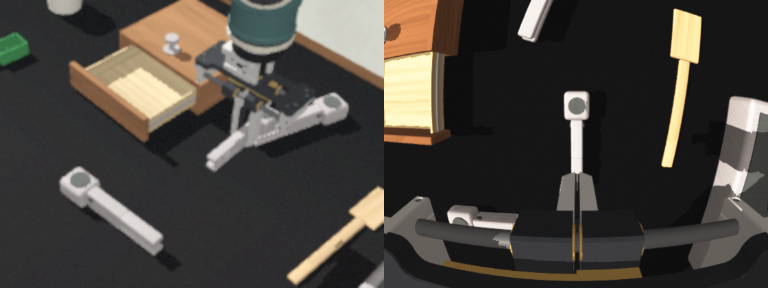

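The press is held with the opening at 18 mm, and the other presses are untouched. I'll check the drawer front corner position and height, then carry the press over and feel for the floor.

Run:
```python
from h import *
np.set_printoptions(precision=4,suppress=True)
w4={**dict(np.load("pics/w4.npz")),"n":"wrist"};sd=cam("side")
for a,b in(((397,41),(223.5,190.3)),((173,38.5),(272.2,235.3))):
    print("front corner",tri([(w4,a),(sd,b)]),plane(w4,a,.072)[0])
print("floor by w4 z=.014",plane(w4,[(203,58),(370,58)],.014)[:,:2],"unit edge",plane(w4,[(164,168),(402,173)],.08)[:,:2])
R=down(np.radians(89.3)); p=[.552,.021]
robot.move_ptp(np.array([*p,.20]),R)
robot.move_linear(np.array([*p,.10]),velocity=.15)
c,f=shot("scene","s2");c,g=shot("side","s3")
cv2.imwrite("pics/crop3.png",np.hstack([cv2.resize(f[180:320,180:340],(400,350)),cv2.resize(g[130:270,200:360],(400,350))])[:,:,::-1])
print(robot.get_state()["time"],robot.get_state()["ee_pos"],robot.get_state()["qpos"],robot.get_state()["opening"])
```

```text
front corner (array([0.4938, 0.1337, 0.0655]), np.float64(0.0006380489183327719)) [0.4954 0.1319 0.072 ]
front corner (array([ 0.485 , -0.1135,  0.0382]), np.float64(0.0020440003435586783)) [ 0.4938 -0.1005  0.072 ]
floor by w4 z=.014 [[ 0.5054 -0.0817]
 [ 0.5041  0.1177]] unit edge [[ 0.6311 -0.1094]
 [ 0.6359  0.1371]]
27.8333 [0.5526 0.0209 0.1009] [-0.772   0.6165  0.9003  1.9212 -0.6149  0.9041  0.4263] 0.017891334050028847
```

View pics/crop3.png

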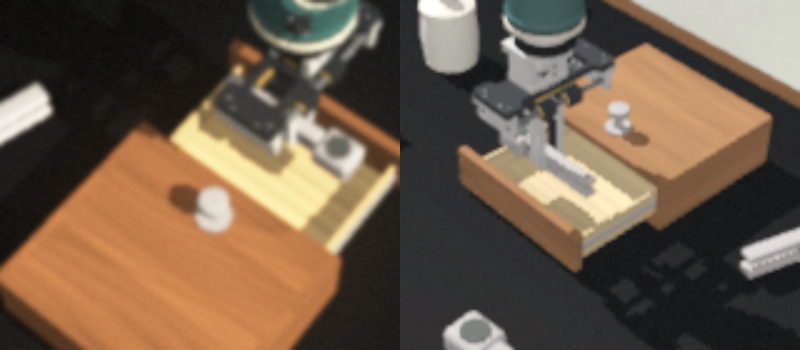

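The press hangs level over the drawer, across it, clear of the walls and the catch. The floor measures 199 mm wide starting at x≈0.505, as expected. One front-corner match picked a lower edge (z 0.038) and I'm discarding it. Now I'll lower with touch sensing.

Run:
```python
from h import *
np.set_printoptions(precision=4,suppress=True)
p=[.552,.022]
robot.move_linear(np.array([*p,.046]),velocity=.1)
robot.pause(.1);F=robot.get_state()["force"]
hit=robot.move_linear(np.array([*p,.0335]),velocity=.01,threshold=1.8)
s=robot.get_state();print(hit,s["ee_pos"],s["force"]-F,s["moment"])
if hit and s["ee_pos"][2]<.041:
    robot.pause(.1);s=robot.get_state();print(s["ee_pos"],s["force"]-F)
    robot.gripper_to(.046); s=robot.get_state();print(s["opening"],s["force"])
    robot.move_linear(np.array([*p,.06]),velocity=.06)
    robot.move_linear(np.array([*p,.16]),velocity=.2)
c,f=shot("wrist","w6");np.savez("pics/w6.npz",R=c["R"],t=c["t"],K=c["K"]);print(robot.get_state()["time"])
```

```text
True [0.552  0.022  0.0369] [-2.0663  0.3315 13.2399] [0.0939 0.6294 0.0517]
[0.552  0.022  0.0369] [-1.1178 -0.2685 12.7709]
0.04595562753850022 [ 0.0133  0.4929 -0.6181]
31.475
```

View pics/w6.png

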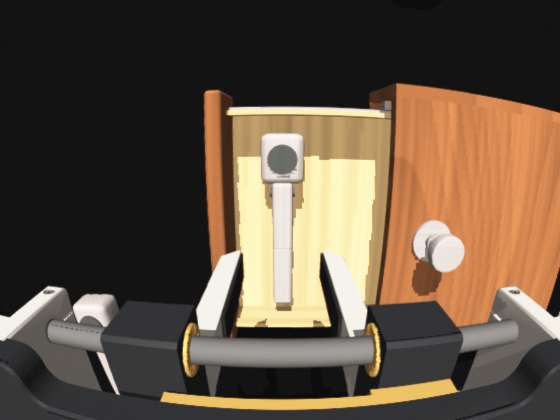

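The press touched the floor at TCP z=0.0369 (0.037 predicted) and lies flat across the drawer at (283,215), clear of all walls. Now I'll push the drawer shut with closed fingers, going by the face contact.

Run:
```python
from h import *
np.set_printoptions(precision=4,suppress=True)
R=down(np.pi-np.radians(.7)); y,z=.0145,.060
robot.move_linear(np.array([.50,.022,.20]),velocity=.25)
robot.gripper_to(0.0)
robot.move_ptp(np.array([.435,y,.16]),R)
robot.move_linear(np.array([.435,y,z]),velocity=.15)
robot.pause(.15);F0=robot.get_state()["force"]
hit=robot.move_linear(np.array([.50,y,z]),velocity=.025,threshold=1.8)
s=robot.get_state();xc=s["ee_pos"][0];print(hit,s["ee_pos"],s["force"]-F0,s["time"])
if hit and .465<xc<.492:
    dy=-.0122
    h=robot.move_linear(np.array([xc+.093,y+.093*dy,z]),velocity=.04,threshold=9)
    s=robot.get_state();print(h,s["ee_pos"][0]-xc,s["force"]-F0,s["time"])
    if not h:
        h=robot.move_linear(np.array([xc+.122,y+.122*dy,z]),velocity=.02,threshold=17)
        s=robot.get_state();print(h,s["ee_pos"][0]-xc,s["force"]-F0,s["time"])
```

```text
True [0.4819 0.0145 0.0597] [-2.3642 -0.5186  0.9346] 36.6667
False 0.09293534622384292 [-3.5464 -2.7913 -3.3214] 39.15
False 0.12160509247166507 [-8.1547 -2.2087 -0.5644] 40.75
```

Run:
```python
from h import *
np.set_printoptions(precision=4,suppress=True)
xc,y,z=.4819,.0145,.060
for i in range(1,11):
    t=.122+.0008*i
    h=robot.move_linear(np.array([xc+t,y-.0122*t,z]),velocity=.012,threshold=9)
    s=robot.get_state();F=s["force"];print(h,round(1e3*(s["ee_pos"][0]-xc),2),F)
    if F[0]<-19 or (h and t>.127): break
robot.pause(.1);print(robot.get_state()["force"])
```

```text
False 122.58 [-6.8277 -1.1561 -0.8545]
False 123.68 [-4.9763 -1.3663 -3.737 ]
False 124.72 [-3.4973 -0.1601 -2.247 ]
False 125.29 [-4.8383  0.311   2.3032]
False 126.11 [-4.7586  0.3934  1.9296]
False 126.92 [-5.139   0.3574  2.3899]
False 127.71 [-4.2685  0.901   3.6109]
False 128.47 [-4.8031  1.5817  3.8833]
False 129.27 [-4.4103  1.574   4.4414]
False 130.03 [-3.8376  1.0608  4.1396]
[-5.3078  0.6213  3.8794]
```

The finger is 130 mm past contact, about -0.005 of travel, at only 5 N. I'll back off slowly and see whether the drawer stays.

Run:
```python
from h import *
np.set_printoptions(precision=4,suppress=True)
xc,y,z=.4819,.0130,.060
for t in(.126,.122,.116):
    robot.move_linear(np.array([xc+t,y,z]),velocity=.02);robot.pause(.1);print(t,robot.get_state()["force"])
robot.move_linear(np.array([.50,y,z]),velocity=.15)
robot.move_linear(np.array([.45,y,.28]),velocity=.3)
robot.pause(.3)
c,f=shot("wrist","w7");c2,g=shot("side","s4")
cv2.imwrite("pics/crop4.png",np.hstack([cv2.resize(f,(440,330)),cv2.resize(g[120:300,180:420],(440*330*240//180//440,330))])[:,:,::-1][:, :800]);print(robot.get_state()["time"])
```

```text
0.126 [-6.1865  0.3875  2.8962]
0.122 [0.4649 1.4109 0.8108]
0.116 [0.8527 0.3368 0.5637]
46.9
```

View pics/crop4.png

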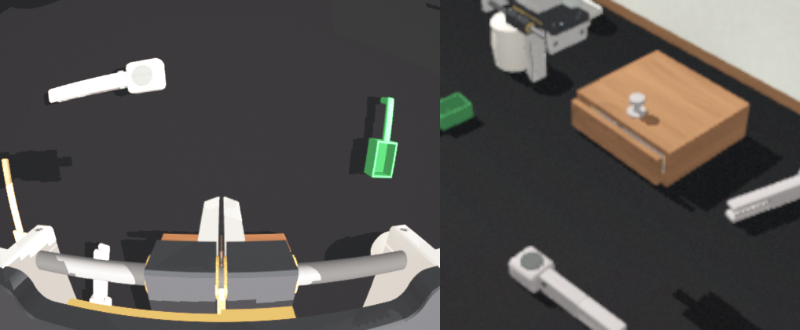

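The drawer is shut and stays shut: the force fell to zero on backing off, and the side view shows the front flush as at the start. The bystanders are in place and the gripper is clear, so I'm handing in.

```bash
python3 -c "
from rig import robot
print(robot.sign_off(),robot.get_state()['time'])"
```

```text
the job is handed in; nothing more can be done
the job is handed in; nothing more can be done
```

The job is done and handed in at about 47 s of the 72 s allowed; hand-in gave no verdict.

- **Catch:** I felt the cap at a height of about 0.113 m. The first press, 3.4 mm at 5.9 N, was a false alarm from my image check, and the drawer stayed shut. On the second press the drawer let go at about 5.7 mm. No reading passed 6.4 N, against the 20 N limit, and the drawer sprang fully out on its own.
- **Garlic press:** I took the smallest of the three, gripped by its hinge block. I lowered it until it touched the drawer floor at the height predicted, then released it. The wrist picture showed it lying flat across the drawer. The touchdown force was about 13 N, more than the 1.8 N stop I had set.
- **Closing:** I pushed the front in to about 5 mm past shut, with no more than about 9 N. When I backed off, the force fell to zero between 126 and 122 mm of push, so the drawer held. The last side picture shows it shut.
- **Everything else:** The scoop, jar and the other presses that the last pictures showed looked unmoved. I judged that by eye and did not re-measure them; most of the spatula was out of view.
- **Disagreement:** One drawer-front corner gave a wrong height in the two-view check because I matched a lower edge. I discarded it and relied on the other corner and the floor measurement, which agreed with the sizes given.

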